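# Put away the parts of a stripped computer

### The arm

A 6-joint arm with a two-finger parallel gripper is mounted at the origin on the work surface. World frame = base frame: x ahead of the robot, y to its left, z up, the work surface at z = 0. Lengths are in mm, angles in rad, forces in N, time in s.
With the tool pointing down it reaches from about 350 to 775 mm from the base axis. Payload 7.3 kg.
Tool frame: the origin (TCP) lies on the mounting face of the last link; the fingertips stand 178 mm ahead of it and the grasp point (between the pads) lies 159 mm ahead of it; z points along the fingers, y is the line along which they close (so a half turn about z gives the same grasp; the last joint's range is limited). The gripper opens to 92 mm and grips with 3 to 60 N. Pads are 19 mm wide; open, the fingers measure 130 mm over their backs; the gripper's body (75 mm by 190 mm) begins 47 mm behind the grasp point.
Start: joints at [1.128, 0.342, 1.524, -0, 1.275, -0.146], TCP at [153.52, 502.055, 404.741] pointing down, gripper open.
Joint ranges: [-2.53, 2.53], [-0.77, 2.02], [0.04, 2.7], [-1, 4.14], [0.28, 2.66], [-3.11, 3.11]. Speed limits (rad/s): [2.57, 2.57, 3.14, 3.14, 3.14, 3.14].

### API

Orientations are given as [roll, pitch, yaw] about the fixed x, y, z axes, in that order (R = Rz(yaw) Ry(pitch) Rx(roll)).
In Python, from plant import bot gives the robot as it stands.
- The arm moves only by the shell command python3 shift.py 'ROWS'. ROWS is a JSON list of rows, 1 to 5 of them, each of 5 numbers: the finger opening in mm, then dx, dy, dz in mm, then a turn about the tool's z in rad; each row is the pose to reach, as a shift and turn from the pose commanded when the command began, along the tool's axes at that moment; what a row does not reach only later rows make up. A row lasts 1/8 s, in which the tool goes at most 62.5 mm and 0.188 rad, less where a joint would pass 70% of its speed; a pose out of reach is approached as far as the arm can. The fingers move at their own pace and stop on an object; the grip force is fixed at half the most. Time passes only in rows, so rows that do not move let the fingers close. It prints the time, the measured TCP pose, the force, the opening and the grip force at its end.
- bot.get_obs(): the state, without advancing time (a new reading comes with each control period).
- bot.capture(name): name is "scene" or "top" or "wrist"; returns a dict with "color" (400x640x3 uint8, red, green, blue), "K" (3x3 intrinsics, pixels), "R" (3x3) and "t" (3): a world point X has camera coordinates R X + t. Camera axes: x right, y down, z forward; pixel columns grow to the right and rows downward; lengths in mm; the calibration is good to about 2 mm. A picture is of the moment at which its call begins. There is no depth.
- bot.close_job(): hands the job in; it is judged then, once.
The state is a dict: "time": time; "joint_positions": joint angles; "dq": joint speeds; "tau": joint torques, N m; "tool_pos": TCP position; "tcp_rot": TCP orientation; "contact_force": force on the tool from outside, world axes, zero at the start; "moment": the same for the moment, N m; "grip_width": finger opening in mm; "finger_force": force on a finger pad.
Only numpy, scipy, OpenCV 4.12 (cv2) and the standard library are available. Lean on these libraries where they do the work, as an engineer would, in place of code of your own. Each camera call takes 0.05 s, during which the arm holds its last target. There are 200 camera calls.

### The job

Put the parts of the stripped computer away: the fan on the square mat, the heatsink on the round mat and the memory module on the long mat, each lying flat, right way up and wholly inside its white outline (turned to fit it, either way round), and both L-shaped brackets in the yellow tray, nested together so that both lie flat on its floor with their tabs up. Do not push the screw box about.

Things in the scene. Friction and masses are not known exactly. Their poses are not given: they have to be found in the camera images.
- fan: Square black computer fan, 60 x 60 x 25 mm, with blades and a round green sticker on its hub, lying flat, sticker up. Origin at the centre of its underside, x and y along its sides, z up. About 80 g.
- heatsink: Round aluminium heatsink with radial fins and a copper core, 52 mm in diameter, 28 mm tall, standing upright. Origin at the centre of its underside, z up. About 120 g.
- memory: Memory module with a blue heat spreader and a gold contact edge, lying flat: 133 mm long in x, 32 mm wide in y, 8 mm thick. Origin at the centre of its underside, z up. About 50 g.
- bracket_dark: Black corner bracket with white hole dots and tab stripe: L plate of three 34 mm squares, 68 x 68 mm, 6 mm thick, 75 g. Origin: underside, below the centre of its upright grip tab (24 mm in x, 10 mm in y, top 28 mm above the underside). Corner square centred at (-11,-11) mm, arms run from it along +x and +y; plate spans -28 to +40 mm in x and y, the square beyond +6 mm in both is missing. z up.
- bracket_red: Red corner bracket with black hole dots and stripe: L plate of three 34 mm squares, 68 x 68 mm, 6 mm thick, 75 g. Origin: underside, below the centre of its upright grip tab (24 mm in x, 10 mm in y, top 28 mm above the underside). Corner square centred at (-11,-11) mm, arms run from it along +x and +y; plate spans -28 to +40 mm in x and y, the square beyond +6 mm in both is missing. z up.
- mat_square: Square grey mat, 96 x 96 mm, 3 mm thick, with a white square outline, 76 x 76 mm inside the line, and a thin white circle in it: the place of the fan. x and y along its sides. Fixed to the table; its yaw varies. Origin at the centre of its underside, z up.
- mat_round: Round grey mat, 88 mm in diameter, 3 mm thick, with a white ring outline, 68 mm across inside the line: the place of the heatsink. Fixed to the table; its yaw varies. Origin at the centre of its underside, z up.
- mat_long: Long grey mat, 169 mm in x, 68 mm in y, 3 mm thick, with a white oblong outline, 149 x 48 mm inside the line: the place of the memory module. Fixed to the table; its yaw varies. Origin at the centre of its underside, z up.
- tray: Yellow open tray, 126 mm in x, 92 mm in y, 12 mm high; walls 4 mm thick, so 118 x 84 mm inside; floor 4 mm thick. Both brackets fit flat only when nested into a 102 x 68 mm oblong, one turned half round. Fixed to the table; its yaw varies. Origin at the centre of its underside, z up.
- screw_box: Bystander, not to be moved: small clear organiser box with screws in six open compartments, 60 mm in x, 100 mm in y, 23 mm high, loose, 0.25 kg. Origin at the centre of its underside.

How it is judged (in metres and radians):
At the end, for the whole second after the job is handed in: Fan, heatsink and memory within 12 mm of their mats' centres; fan within 0.35 rad of the square, memory 0.15 rad of the long mat; brackets inside the tray, origins at most 5.8 mm above its underside, flat within 0.05 rad; the others upright within 0.1 rad; all released, still (horizontal distance between fan and mat_square below 0.012 m and z of fan in the frame of mat_square between 0.001 and 0.006 m and (angle between the x axis of fan and the x axis of mat_square, either way round below 0.35 rad or angle between the x axis of fan and the y axis of mat_square, either way round below 0.35 rad) and linear speed of each of fan, heatsink, memory, bracket_dark, bracket_red below 0.02 m/s and angular speed of each of fan, heatsink, memory, bracket_dark, bracket_red below 0.2 rad/s and angle between each of fan, heatsink, memory's own z axis and vertical below 0.1 rad and horizontal distance between heatsink and mat_round below 0.012 m and z of heatsink in the frame of mat_round between 0.001 and 0.006 m and horizontal distance between memory and mat_long below 0.012 m and z of memory in the frame of mat_long between 0.001 and 0.006 m and angle between the x axis of memory and the x axis of mat_long, either way round below 0.15 rad and x of bracket_dark in the frame of tray between -0.05 and 0.05 m and y of bracket_dark in the frame of tray between -0.035 and 0.035 m and z of bracket_dark in the frame of tray between 0.001 and 0.0058 m and angle between each of bracket_dark, bracket_red's own z axis and vertical below 0.05 rad and x of bracket_red in the frame of tray between -0.05 and 0.05 m and y of bracket_red in the frame of tray between -0.035 and 0.035 m and z of bracket_red in the frame of tray between 0.001 and 0.0058 m); the robot touches nothing.
It fails at once if the screw box is moved more than 20 mm (distance of screw_box from where it was at the start of the episode above 0.02 m).
It also fails if it takes over 115 s, if anything falls off the work surface, if the arm or the gripper's body presses on something with over 40 N, if the wrist force passes 120 N, or if a joint passes its speed limit or range.

## Working session

There is one attempt and no reset: what is moved stays moved. The work goes in short steps, Python scripts to look and compute and a shell command to move; the robot and the scene stay as the last step left them, time stands still between calls to the robot, and variables do not carry over. Pictures are saved under pics/ and viewed, at most 14 in all, crops included, and the job is handed in when it is done.

```bash
ls; mkdir -p pics
cat > h.py <<'E'
from plant import bot
import numpy as np, cv2
def cap(n): return bot.capture(n)
def save(c,f,scale=1): cv2.imwrite('pics/'+f,cv2.resize(c['color'][:,:,::-1],None,fx=scale,fy=scale))
def ray(c,uv,z):
    K,R,t=map(np.array,(c['K'],c['R'],c['t'])); C=-R.T@t
    d=R.T@np.linalg.inv(K)@np.array([uv[0],uv[1],1.])
    return C+d*(z-C[2])/d[2]
def proj(c,X):
    p=c['K']@(c['R']@np.array(X)+c['t']); return p[:2]/p[2]
E
python3 - <<'E'
from h import *
for n in('top','scene'):
    c=cap(n); save(c,n+'0.png',1.25); np.savez('/tmp/'+n+'0.npz',**c); print(n,-c['R'].T@c['t'],c['K'][0,0])
    np.set_printoptions(precision=3,suppress=True);print(c['R'])
print(bot.get_obs())
E
```

```text
pics
plant.py
shift.py
top [380.95715078  15.43389383 789.81967968] 367.18639587732554
[[-0.018 -1.     0.016]
 [-0.98   0.014 -0.197]
 [ 0.197 -0.02  -0.98 ]]
scene [973.121 291.761 876.134] 427.4896157837408
[[-0.558  0.83   0.006]
 [ 0.696  0.472 -0.542]
 [-0.452 -0.298 -0.841]]
{'time': 0.1, 'joint_positions': array([ 1.128,  0.343,  1.525, -0.   ,  1.275, -0.146]), 'dq': array([ 0.   , -0.004, -0.001, -0.   , -0.001, -0.002]), 'tau': array([  0.001, -43.201, -24.47 ,   0.072,   0.053,  -0.   ]), 'tool_pos': array([153.468, 501.94 , 404.139]), 'tcp_rot': array([-3.14 , -0.   ,  2.845]), 'contact_force': array([-0.33 ,  0.122, -0.267]), 'moment': array([0.014, 0.033, 0.008]), 'finger_force': 0.0, 'grip_width': 91.7696320074946}
```

View pics/top0.png

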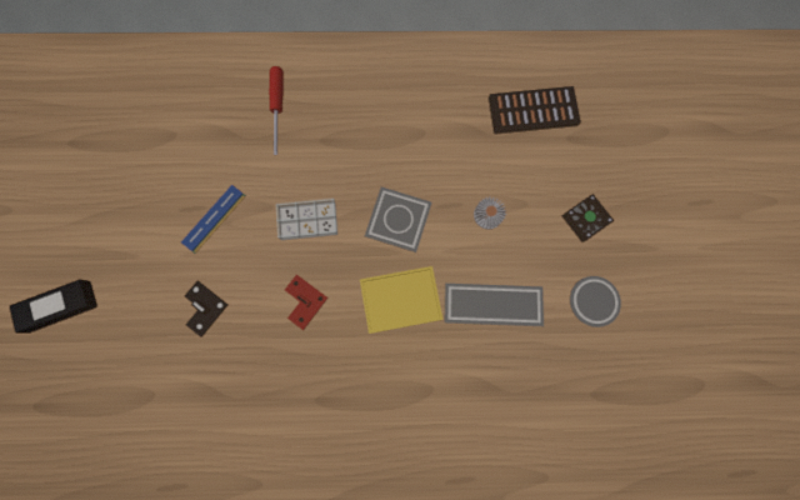

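View pics/scene0.png

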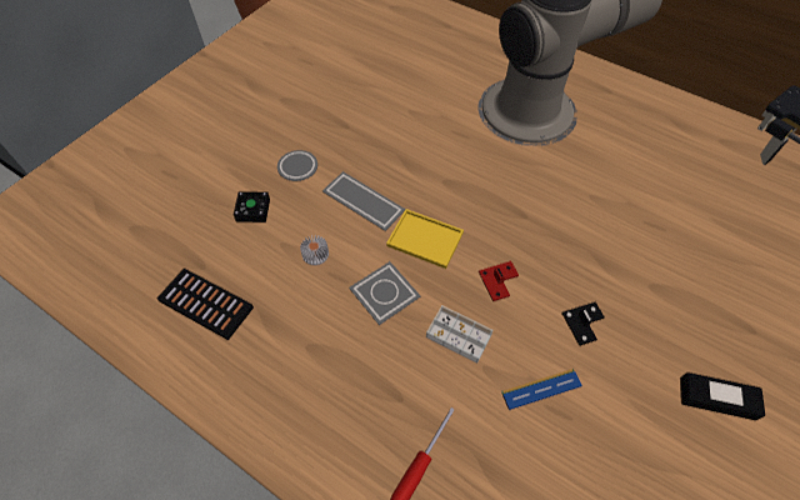

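The top view (1.25x scale) shows memory (213,218), screw box (307,219), square mat (398,219), heatsink (490,213), fan (588,217), dark bracket (205,308), red bracket (305,302), tray (402,300), long mat (494,304) and round mat (595,300). The scene view shows the same layout.

```bash
cat >> h.py <<'E'
def roi(c,uv,r):
    H=cv2.cvtColor(c['color'],cv2.COLOR_RGB2HSV); m=np.zeros(H.shape[:2],bool); u,v=map(int,uv)
    m[max(0,v-r):v+r,max(0,u-r):u+r]=1; return H[...,0].astype(int),H[...,1].astype(int),H[...,2].astype(int),m
def masks(c,name,uv,r):
    h,s,v,m=roi(c,uv,r)
    k={'mat':s<60,'yellow':(h>20)&(h<35)&(s>150),'blue':(h>100)&(h<125)&(s>120),'red':((h<8)|(h>172))&(s>150),
       'dark':(v<75),'green':(h>45)&(h<85)&(s>100)&(v>60),'copper':(h<14)&(s>85)&(v>90),'metal':s<70}[name]
    q=(k&m).astype(np.uint8)
    if name in('dark','mat','red'): q=cv2.morphologyEx(q,cv2.MORPH_CLOSE,np.ones((3,3)))
    cs,_=cv2.findContours(q,cv2.RETR_EXTERNAL,cv2.CHAIN_APPROX_NONE)
    return max(cs,key=cv2.contourArea)[:,0].astype(float)
def wrect(c,cnt,z):
    P=np.array([ray(c,p,z)[:2] for p in cnt]); r=cv2.minAreaRect(P.astype(np.float32)); return P,r
def mid(P):
    M=cv2.moments(P.astype(np.float32)); return M['m10']/M['m00'],M['m01']/M['m00']
E
cat > m.py <<'E'
from h import *
np.set_printoptions(precision=1,suppress=True)
T=[('mat_sq','mat',(318,175),(308,234),34,3),('mat_rd','mat',(476,240),(237,132),30,3),('mat_long','mat',(395,243),(290,161),47,3),('tray','yellow',(321,240),(340,190),45,12),
('mem','blue',(170,175),(433,312),40,8),('dark','dark',(164,246),(466,258),26,6),('red','red',(244,241),(398,225),26,6),('fan','dark',(470,174),(202,165),26,25),('fan_stk','green',(472,173),(201,163),20,25),('hs','metal',(392,171),(252,199),22,28),('hs_cu','copper',(392,170),(252,195),12,28),('box','metal',(246,175),(367,267),40,23)]
for n in('top','scene'):
    c=dict(np.load('/tmp/'+n+'0.npz'))
    for o,k,a,b,r,z in T:
        try:
            P,q=wrect(c,masks(c,k,a if n=='top' else b,r),z)
            e=''
            if o in('dark','red'):
                B=cv2.boxPoints(q); d=[np.linalg.norm(P-p,axis=1).min() for p in B]; i=int(np.argmax(d)); f=B[i];g=B[(i+2)%4]
                e=('corner',g,'diag yaw',np.arctan2(*(f-g)[::-1])-np.pi/4, 'org',g+28*np.sqrt(2)*(f-g)/np.linalg.norm(f-g),np.round(d,1))
            print(n,o,np.array(mid(P)),'rect',np.array(q[0]),np.array(q[1]),'deg',round(q[2],1),*e if e else '')
        except Exception as x: print(n,o,x)
E
python3 m.py
```

```text
top mat_sq [591.6   2.4] rect [591.9   2.3] [95.2 96. ] deg 71.4
top mat_rd [ 441.2 -334.4] rect [ 441.2 -334. ] [86.3 86. ] deg 41.4
top mat_long [ 438.3 -159.2] rect [ 438.3 -159.3] [168.1  68. ] deg 87.0
top tray [483.9  47.4] rect [483.9  47.4] [7.6 3.8] deg 62.5
top mem [597.5 327.6] rect [597.2 327.5] [ 23.2 129.2] deg 51.5
top dark [440.4 331.8] rect [439.8 340.2] [68. 67.] deg 51.8 corner [445.1 292.7] diag yaw 0.8970384 org [440.7 332.1] [ 2.5  2.3  2.2 34. ]
top red [448.8 163.7] rect [447.8 172.1] [67.1 65.7] deg 52.8 corner [453.7 125.5] diag yaw 0.91089684 org [448.7 164.8] [ 0.8  0.9  1.3 35.1]
top fan [ 583.6 -325.8] rect [ 583.6 -325.9] [58.2 69.7] deg 33.6
top fan_stk [ 586.8 -330.4] rect [ 585.9 -330.1] [15.9 16.1] deg 52.8
top hs [ 593.  -154.5] rect [ 593.4 -155.3] [51.4 58.9] deg 57.6
top hs_cu [ 597.2 -157.9] rect [ 597.1 -157.8] [15.4 15.7] deg 89.2
top box [588.5 160.4] rect [588.4 160.5] [ 66.4 103.1] deg 5.3
scene mat_sq [591.3   2. ] rect [591.3   1.9] [96.3 95.8] deg 71.4
scene mat_rd [ 440.8 -334.4] rect [ 440.7 -334.8] [87.9 84.1] deg 38.9
scene mat_long [ 438.  -159.3] rect [ 437.9 -159.2] [169.3  68.1] deg 86.7
scene tray [451.1   1.1] rect [451.1   1. ] [ 97.9 127. ] deg 9.6
scene mem [598.2 327.3] rect [598.1 327.3] [ 26.1 131.9] deg 51.7
scene dark [442.3 332.7] rect [441.2 340.1] [68.2 70.7] deg 52.5 corner [448.5 291.6] diag yaw 0.9347715 org [442.6 330.7] [ 2.8  3.9  2.6 34.6]
scene red [449.8 164.4] rect [448.7 172.2] [69.2 69. ] deg 52.9 corner [455.3 123.8] diag yaw 0.92093486 org [449.9 163. ] [ 2.5  2.7  2.  34.2]
scene fan [ 591.3 -322.4] rect [ 591.5 -322.3] [72.7 67.3] deg 34.2
scene fan_stk [ 585.4 -330.9] rect [ 585.3 -330.9] [18.8 18.1] deg 69.1
scene hs [ 605.1 -148.7] rect [ 602.9 -151.3] [66.  50.1] deg 51.2
scene hs_cu [ 596.1 -159.3] rect [ 591.8 -161.7] [25.6 17. ] deg 31.4
scene box [594.4 162. ] rect [594.1 161.6] [ 68.8 101.4] deg 5.0
```

```bash
sed -i "s/(h>20)&(h<35)&(s>150)/(h>20)\&(h<36)\&(s>150)\&(v>60)/" h.py
python3 - <<'E'
from h import *
c=dict(np.load('/tmp/top0.npz')); s=dict(np.load('/tmp/scene0.npz'))
h,sa,v,m=roi(c,(321,240),3); print(h[m].mean(),sa[m].mean(),v[m].mean())
H=cv2.cvtColor(c['color'],cv2.COLOR_RGB2HSV).astype(int)
print([H[240,x].tolist() for x in range(282,360,5)])
a=cv2.resize(c['color'][215:275,140:270],None,fx=5,fy=5,interpolation=3)
b=cv2.resize(s['color'][200:285,385:495],None,fx=5,fy=5,interpolation=3)[:290,:]
b=cv2.resize(s['color'][205:285,385:490],(650,290))
cv2.imwrite('pics/br.png',np.vstack([a,b])[:,:,::-1])
E
```

```text
23.61111111111111 147.0 169.63888888888889
[[16, 98, 145], [15, 95, 147], [23, 150, 161], [23, 145, 172], [24, 149, 168], [24, 148, 169], [23, 148, 171], [23, 149, 169], [24, 146, 170], [24, 148, 169], [23, 149, 170], [23, 148, 169], [24, 144, 172], [23, 147, 170], [15, 96, 144], [13, 18, 97]]
```

View pics/br.png

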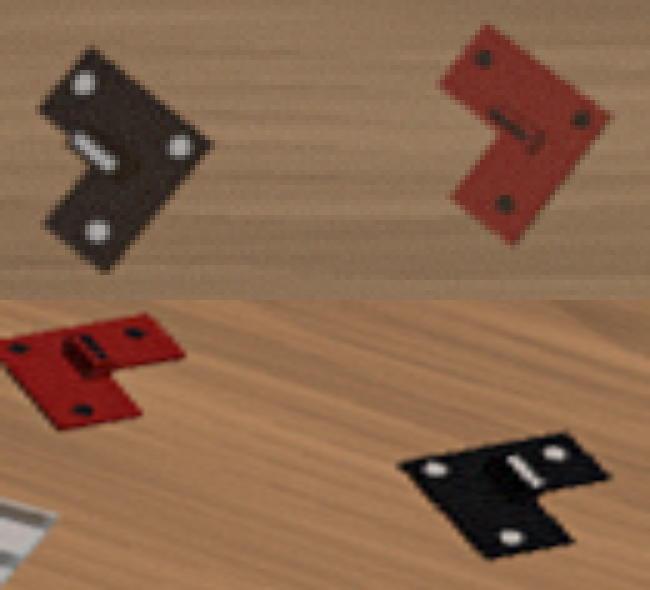

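```bash
sed -i "s/(s>150)&(v>60)/(s>125)\&(v>60)/" h.py; python3 m.py | grep -E "tray"
cat > plan.py <<'E'
import sys; from h import *
# x y tcpz yaw_rad -> delta in tool axes
x,y,z,w=map(float,sys.argv[1:5]); o=bot.get_obs(); p=o['tool_pos']; a=o['tcp_rot'][2]
dx,dy=x-p[0],y-p[1]; d=(dx*np.cos(a)+dy*np.sin(a), dx*np.sin(a)-dy*np.cos(a), p[2]-z)
t=(a-w+np.pi)%(2*np.pi)-np.pi
print('shift %.1f %.1f %.1f turn %.3f (q6 %.2f)'%(*d,t,o['joint_positions'][5]),'rows',np.linalg.norm(d)/62.5,abs(t)/.188,'grip',o['grip_width'],'t',o['time'])
E
python3 plan.py 598 327.5 250 2.47
```

```text
top tray [449.    0.4] rect [449.    0.4] [ 92.6 126. ] deg 9.5
scene tray [451.1   1. ] rect [451.1   0.9] [ 97.9 127.2] deg 9.6
shift -476.1 -36.8 154.1 turn 0.375 (q6 -0.15) rows 8.028699526827454 1.9937091762426582 grip 91.7696320074946 t 0.1
```

```bash
python3 shift.py '[[65,-55,-4,18,0.08],[65,-110,-8,36,0.15],[65,-170,-13,55,0.23],[65,-228,-18,74,0.3],[65,-286,-22,92,0.375]]'
python3 shift.py '[[65,-60,-5,18,0],[65,-120,-9,40,0],[65,-180,-14,62,0],[65,-190,-14.8,62,0],[65,-190,-14.8,62,0]]'
python3 plan.py 598 327.5 250 2.47
python3 - <<'E'
from h import *
c=cap('wrist'); save(c,'w1.png'); print(-c['R'].T@c['t'])
P,q=wrect(c,masks(c,'blue',proj(c,(598,327,8)),300),8); print(q)
E
```

```text
time: 0.72
tool_pos: [422.2, 396.4, 311.8]
tcp_rot: [-3.141, -0.0, 2.467]
contact_force: [-0.2, 0.5, 0.6]
grip_width: 64.9
finger_force: 0.0
time: 1.35
tool_pos: [560.3, 267.1, 250.4]
tcp_rot: [-3.141, -0.001, 2.468]
contact_force: [-0.0, 0.9, -0.7]
grip_width: 64.6
finger_force: 0.0
shift 8.2 70.7 0.4 turn -0.002 (q6 -0.58) rows 1.1387362509915548 0.00991260740211523 grip 64.56534470076969 t 1.35
[503.41115846 311.57974241 231.33143354]
((586.0375366210938, 335.5113220214844), (25.431255340576172, 103.38265991210938), 51.4481315612793)
```

```bash
python3 shift.py '[[65,5,35,0,0],[65,8.2,70.7,30,0],[65,8.2,70.7,30,0]]' | head -2
python3 - <<'E'
from h import *
c=cap('wrist'); save(c,'w2.png')
P,q=wrect(c,masks(c,'blue',proj(c,(598,327,8)),300),8); print(q)
E
python3 plan.py 598 327.5 180 2.47
```

```text
time: 1.78
tool_pos: [595.9, 331.3, 218.4]
((580.4716186523438, 339.9468994140625), (25.117647171020508, 89.19905090332031), 51.51818084716797)
shift -3.3 -1.0 39.8 turn 0.003 (q6 -0.51) rows 0.6395918480053334 0.01803203069773511 grip 64.8839584490382 t 1.825
```

View pics/w2.png

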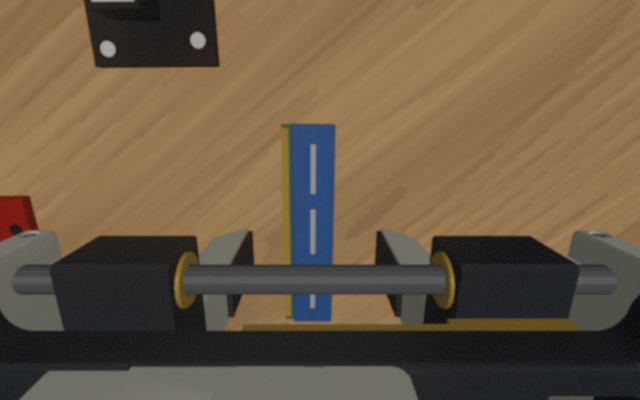

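The wrist view shows the memory running along the tool x axis at u≈282–335, between the fingers at u≈250 and 378. The yaw agrees, so I'll descend and grip.

```bash
python3 shift.py '[[60,-3.3,-1,20,0],[60,-3.3,-1,38.5,0],[60,-3.3,-1,38.5,0],[0,-3.3,-1,38.5,0],[0,-3.3,-1,38.5,0]]'
python3 shift.py '[[0,0,0,0,0],[0,0,0,0,0],[0,0,0,-20,0],[0,0,0,-60,0],[0,0,0,-60,0]]'
python3 plan.py 438 -159.3 240 1.516
```

```text
time: 2.45
tool_pos: [599.9, 325.1, 183.1]
tcp_rot: [3.14, 0.001, 2.47]
contact_force: [-0.2, 0.1, 0.3]
grip_width: 44.4
finger_force: 0.0
time: 3.08
tool_pos: [600.7, 325.7, 247.6]
tcp_rot: [3.134, 0.004, 2.47]
contact_force: [-0.7, -0.1, -0.3]
grip_width: 31.2
finger_force: 30.0
shift -174.5 -480.9 7.6 turn 0.954 (q6 -0.51) rows 8.185891519131818 5.073626549884671 grip 31.21679712169506 t 3.075
```

```bash
python3 shift.py '[[0,-20,-55,0,0],[0,-42,-115,0,0],[0,-63,-173,0,0],[0,-85,-233,0,0],[0,-106,-291,0,0]]' | head -2
python3 shift.py '[[0,-20,-55,0,0.19],[0,-42,-115,0,0.38],[0,-60,-170,0,0.57],[0,-68.5,-190,4,0.76],[0,-68.5,-190,7,0.94]]' | head -3
python3 shift.py '[[0,0,0,0,0],[0,0,0,0,0]]' | tail -2
python3 plan.py 438 -159.3 183 1.516
```

```text
time: 3.7
tool_pos: [501.0, 30.9, 242.7]
time: 4.32
tool_pos: [436.7, -160.6, 235.5]
tcp_rot: [3.141, 0.0, 1.523]
grip_width: 31.0
finger_force: 30.0
shift -0.7 0.7 52.4 turn 0.020 (q6 -0.48) rows 0.8390850454254057 0.10901971472034062 grip 31.03421767720808 t 4.575
```

```bash
python3 shift.py '[[0,-3.5,0.7,30,0.02],[0,-3.5,0.7,50,0.02],[0,-3.5,0.7,50,0.02],[0,-3.5,0.7,50,0.02]]'
python3 shift.py '[[0,0,0,1,0],[0,0,0,1,0]]' | grep -E "pos|for"
```

```text
time: 5.08
tool_pos: [438.0, -162.0, 185.5]
tcp_rot: [3.141, -0.0, 1.514]
contact_force: [1.0, 0.3, 0.0]
grip_width: 31.1
finger_force: 30.0
tool_pos: [437.9, -162.3, 184.5]
contact_force: [-0.3, 0.5, -0.8]
finger_force: 30.0
```

```bash
python3 shift.py '[[0,0,0,1.5,0],[0,0,0,1.5,0],[0,0,0,1.5,0]]' | grep -E "pos|for"
python3 shift.py '[[60,0,0,0,0],[60,0,0,0,0],[60,0,0,-20,0],[70,0,0,-55,0],[70,0,0,-55,0]]'
python3 plan.py 596.7 -158.4 240 1.516
```

```text
tool_pos: [437.9, -162.4, 183.1]
contact_force: [-1.0, 1.1, 6.2]
finger_force: 30.0
time: 6.32
tool_pos: [438.5, -162.7, 239.5]
tcp_rot: [3.137, 0.002, 1.512]
contact_force: [-0.6, 0.5, -0.2]
grip_width: 69.5
finger_force: 0.0
shift 13.5 157.7 -0.5 turn -0.004 (q6 -0.46) rows 2.532939027689634 0.019334405715757372 grip 69.47614038362508 t 6.325
```

Touched down softly (6 N) and released. Next, the heatsink.

```bash
python3 shift.py '[[75,5,60,0,0],[75,10,120,0,0],[75,13.5,157.7,0,0],[75,13.5,157.7,0,0],[75,13.5,157.7,0,0]]' | head -3
python3 - <<'E'
from h import *
c=cap('top'); save(c,'t2.png',1.25)
P,q=wrect(c,masks(c,'blue',proj(c,(438,-159,11)),50),11); print('mem',q)
c=cap('wrist'); save(c,'w3.png')
E
python3 plan.py 596.7 -158.4 182 1.516
```

```text
time: 6.95
tool_pos: [595.0, -157.9, 236.3]
tcp_rot: [-3.139, -0.001, 1.512]
mem ((447.69915771484375, -102.81446838378906), (17.031177520751953, 16.939985275268555), 87.59891510009766)
shift -0.1 1.8 55.1 turn -0.004 (q6 -0.33) rows 0.8826029709335677 0.022493622549922276 grip 75.06432450718012 t 7.05
```

View pics/w3.png

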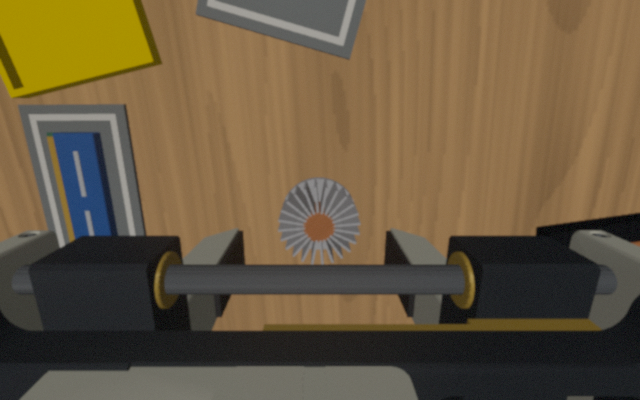

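The wrist view shows the memory inside its outline. The heatsink at (319,222) is centred between the fingers.

```bash
python3 shift.py '[[75,0,1.8,28,0],[75,0,1.8,54,0],[70,0,1.8,54,0],[0,0,1.8,54,0],[0,0,1.8,54,0]]' | head -2
python3 shift.py '[[0,0,0,0,0],[0,0,0,0,0]]' |tail -5
python3 shift.py '[[0,0,0,-30,0],[0,0,0,-58,0],[0,0,0,-58,0]]'
python3 plan.py 441 -334.4 240 1.516
```

```text
time: 7.68
tool_pos: [598.1, -158.4, 185.1]
tool_pos: [598.1, -158.3, 185.0]
tcp_rot: [3.14, 0.001, 1.512]
contact_force: [-1.5, -0.4, 7.1]
grip_width: 51.5
finger_force: 30.0
time: 8.3
tool_pos: [598.4, -158.3, 243.9]
tcp_rot: [3.137, 0.001, 1.512]
contact_force: [-0.1, 0.6, -1.6]
grip_width: 51.4
finger_force: 30.0
shift -184.9 -146.9 3.9 turn -0.004 (q6 -0.32) rows 3.7794313117045637 0.019068177348708158 grip 51.38579885644251 t 8.3
```

```bash
python3 shift.py '[[0,-46,-37,0,0],[0,-92,-73,0,0],[0,-140,-111,0,0],[0,-184.9,-147,5,0],[0,-184.9,-147,5,0]]' | head -2
python3 shift.py '[[0,0,0,0,0],[0,0,0,0,0]]' |head -2
python3 plan.py 441 -334.4 189 1.516
```

```text
time: 8.93
tool_pos: [437.5, -336.6, 235.1]
time: 9.18
tool_pos: [441.1, -333.0, 236.3]
shift -1.4 -0.0 47.3 turn -0.002 (q6 -0.73) rows 0.7575325984311463 0.009749910989883797 grip 51.60657784740478 t 9.175
```

```bash
python3 shift.py '[[0,-1.4,0,28,0],[0,-1.4,0,46,0],[0,-1.4,0,47.5,0],[0,-1.4,0,47.5,0]]' | grep -E "pos|for"
python3 shift.py '[[0,0,0,1,0],[0,0,0,1,0]]' | grep -E "pos|for"
```

```text
tool_pos: [440.8, -335.0, 189.5]
contact_force: [-0.6, -0.1, -1.6]
finger_force: 30.0
tool_pos: [440.3, -335.6, 188.7]
contact_force: [-0.5, 0.5, -1.2]
finger_force: 30.0
```

```bash
python3 shift.py '[[0,0,0,1.5,0],[0,0,0,1.5,0],[0,0,0,1.5,0]]' | grep -E "pos|for"
```

```text
tool_pos: [440.3, -335.7, 187.6]
contact_force: [-0.8, 1.3, 5.4]
finger_force: 30.0
```

```bash
python3 shift.py '[[75,0,0,0,0],[75,0,0,0,0],[75,0,0,0,0],[85,0,0,-25,0],[85,0,0,-52,0]]' |grep -E "pos|wid"
python3 plan.py 585.5 -330.5 240 0.593
```

```text
tool_pos: [440.0, -335.5, 238.8]
grip_width: 84.4
shift 13.5 144.9 -1.2 turn 0.919 (q6 -0.73) rows 2.3286596919484657 4.8893351371758 grip 84.4088308144041 t 10.925
```

```bash
python3 shift.py '[[90,4,50,0,0.18],[90,10,100,0,0.37],[90,13.5,144.9,0,0.55],[90,13.5,144.9,0,0.735],[90,13.5,144.9,0,0.919]]' |grep -E "pos|wid"
python3 shift.py '[[90,0,0,0,0],[90,0,0,0,0]]' |grep -E "pos|wid"
python3 plan.py 585.5 -330.5 182 0.593
python3 - <<'E'
from h import *
c=cap('wrist'); save(c,'w4.png')
print(wrect(c,masks(c,'green',proj(c,(585.5,-330.5,25)),80),25)[1])
E
```

```text
tool_pos: [586.1, -330.2, 237.9]
grip_width: 89.8
tool_pos: [585.5, -330.6, 238.6]
grip_width: 89.6
shift 0.1 -0.1 56.6 turn 0.004 (q6 0.35) rows 0.9055118726950964 0.02003580127626855 grip 89.62407678490848 t 11.8
((585.6222534179688, -331.58087158203125), (19.78731918334961, 19.22443962097168), 77.95040130615234)
```

View pics/w4.png

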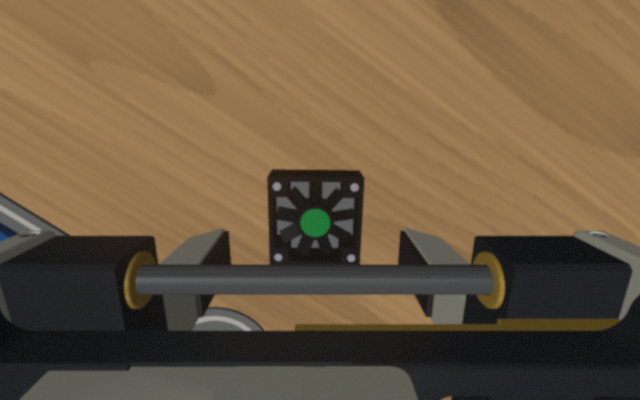

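The fan is square to the fingers and centred, with its sticker at (315,222). I'll descend and grip.

```bash
python3 shift.py '[[90,0,0,28,0],[90,0,0,54,0],[85,0,0,55,0],[0,0,0,55,0],[0,0,0,55,0]]' | head -2
python3 shift.py '[[0,0,0,0,0],[0,0,0,0,0]]' |tail -5
python3 shift.py '[[0,0,0,-30,0],[0,0,0,-58,0],[0,0,0,-58,0],[0,0,0,-58,0]]'
python3 plan.py 591.6 2.2 242 1.246
```

```text
time: 12.48
tool_pos: [586.0, -330.9, 185.2]
tool_pos: [585.9, -330.7, 184.8]
tcp_rot: [3.14, -0.001, 0.593]
contact_force: [-0.6, 0.7, 4.8]
grip_width: 59.5
finger_force: 30.0
time: 13.22
tool_pos: [585.3, -330.3, 240.5]
tcp_rot: [-3.14, 0.001, 0.593]
contact_force: [-0.5, 0.4, -1.6]
grip_width: 59.7
finger_force: 30.0
shift 191.2 -272.1 -1.5 turn -0.653 (q6 0.35) rows 5.321063997827278 3.471370879114013 grip 59.74555908678693 t 13.225
```

```bash
python3 shift.py '[[0,35,-50,0,-0.1],[0,70,-100,0,-0.24],[0,105,-150,0,-0.37],[0,141,-200,0,-0.51],[0,176,-250,0,-0.653]]' |grep -E "pos|wid"
python3 shift.py '[[0,5,-26,0,0],[0,5,-26,0,0],[0,5,-26,0,0]]' |grep -E "pos|wid"
python3 plan.py 591.6 2.2 188 1.246
```

```text
tool_pos: [591.1, -22.9, 240.1]
grip_width: 59.8
tool_pos: [569.0, -12.5, 241.1]
grip_width: 59.6
shift 21.1 16.7 53.1 turn -0.000 (q6 0.17) rows 0.9524486323860695 0.0015517050719373498 grip 59.561437404844256 t 14.225
```

```bash
python3 shift.py '[[0,21.1,16.7,0,0],[0,21.1,16.7,28,0],[0,21.1,16.7,49,0],[0,21.1,16.7,52.5,0],[0,21.1,16.7,52.5,0]]' |grep -E "pos|wid|for"
python3 shift.py '[[0,0,0,1.5,0],[0,0,0,1.5,0]]' |grep -E "pos|wid|for"
python3 plan.py 591.6 2.2 187.5 1.246
```

```text
tool_pos: [591.7, 2.1, 189.4]
contact_force: [0.3, 0.8, -0.9]
grip_width: 59.8
finger_force: 30.0
tool_pos: [591.4, 2.7, 188.2]
contact_force: [0.7, -0.4, -1.6]
grip_width: 59.7
finger_force: 30.0
shift -0.4 0.3 0.7 turn 0.000 (q6 0.20) rows 0.014029431773968334 0.0005563443801842003 grip 59.65505030776561 t 15.1
```

```bash
python3 shift.py '[[0,0,0,1.2,0],[0,0,0,1.2,0],[75,0,0,1.2,0],[75,0,0,1.2,0],[80,0,0,1.2,0]]' |grep -E "pos|wid|for"
python3 shift.py '[[80,0,0,-30,0],[60,0,0,-60,0],[40,0,0,-65,0]]' |grep -E "pos|wid|for"
python3 plan.py 449.3 164 250 -2.227
```

```text
tool_pos: [591.3, 2.8, 186.4]
contact_force: [0.7, -0.3, -0.4]
grip_width: 78.8
finger_force: 0.0
tool_pos: [591.8, 2.8, 253.4]
contact_force: [0.1, -0.4, -0.3]
grip_width: 64.3
finger_force: 0.0
shift 107.4 -186.5 3.4 turn -2.810 (q6 0.20) rows 3.443449801560949 14.945945482295421 grip 64.34445002543413 t 16.1
```

```bash
python3 shift.py '[[40,30,-50,0,-0.18],[40,60,-100,0,-0.37],[40,90,-150,0,-0.56],[40,107.4,-186.5,0,-0.74],[40,107.4,-186.5,0,-0.93]]' |grep -E "pos|rot"
python3 shift.py '[[40,0,0,0,-0.18],[40,0,0,0,-0.37],[40,0,0,0,-0.56],[40,0,0,0,-0.74],[40,0,0,0,-0.93]]' |grep -E "pos|rot"
python3 shift.py '[[40,0,0,0,-0.18],[40,0,0,0,-0.37],[40,0,0,0,-0.56],[40,0,0,0,-0.74],[40,0,0,0,-0.93]]' |grep -E "pos|rot"
python3 shift.py '[[40,0,0,0,-0.02],[40,0,0,0,-0.02],[40,0,0,0,-0.02]]' |grep -E "pos|rot"
python3 plan.py 449.3 164 187 -2.227
python3 - <<'E'
from h import *
c=cap('top'); save(c,'t3.png',1.25)
P,q=wrect(c,masks(c,'green',proj(c,(591,2,28)),30),28); print('fan',mid(P))
P,q=wrect(c,masks(c,'blue',proj(c,(438,-159,11)),44),11); print('mem',q)
P,q=wrect(c,masks(c,'copper',proj(c,(441,-334,31)),14),31); print('hs',mid(P))
c=cap('wrist'); save(c,'w5.png')
E
```

```text
tool_pos: [446.3, 165.8, 250.6]
tcp_rot: [-3.139, -0.002, 2.183]
tool_pos: [448.4, 164.0, 250.6]
tcp_rot: [-3.141, -0.002, 3.107]
tool_pos: [448.4, 164.0, 250.6]
tcp_rot: [3.141, -0.001, -2.248]
tool_pos: [448.7, 164.1, 251.3]
tcp_rot: [3.141, -0.0, -2.236]
shift -0.3 -0.5 64.3 turn -0.009 (q6 -2.29) rows 1.0295255946611952 0.050087147510086964 grip 40.159432529885834 t 18.35
fan (592.4319427151559, 3.0459911698752875)
mem ((428.93072509765625, -210.2530517578125), (0.0, 0.0), 0.0)
hs (440.8809247333954, -335.90777846462856)
```

View pics/w5.png

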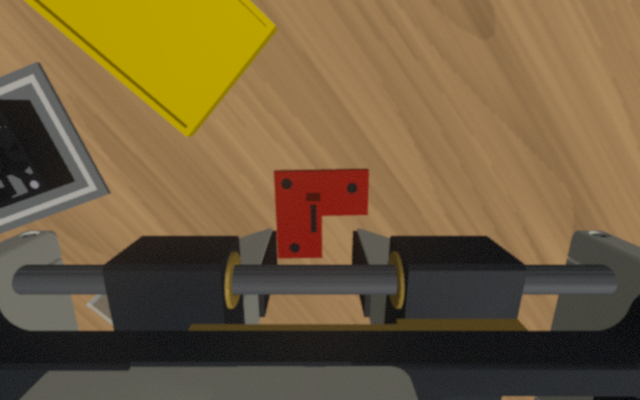

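View pics/t3.png

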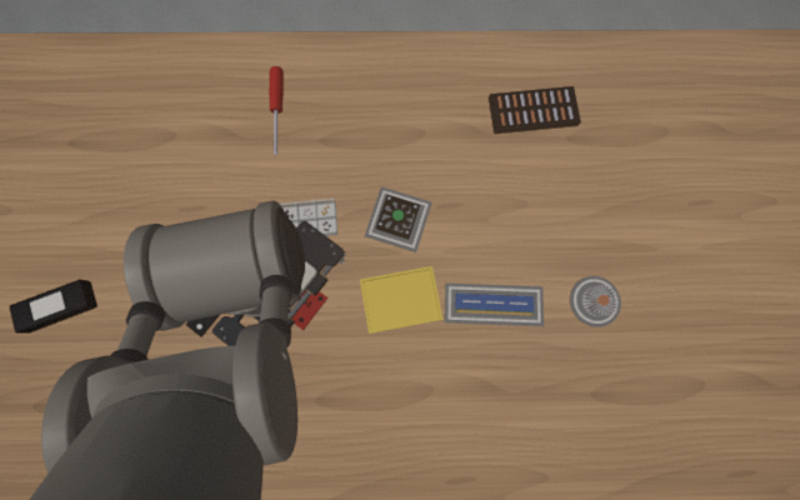

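The fan, memory and heatsink all sit inside their outlines. The wrist view shows the red tab stripe at (313,218), parallel to the pads and centred.

```bash
python3 shift.py '[[40,0,-0.5,30,0],[40,0,-0.5,58,0],[40,0,-0.5,64,0],[40,0,-0.5,64,0],[0,0,-0.5,64,0]]' |grep -E "pos|for"
python3 shift.py '[[0,0,0,0,0],[0,0,0,0,0],[0,0,0,0,0]]' |tail -5
python3 shift.py '[[0,0,0,-20,0],[0,0,0,-50,0],[0,0,0,-50,0]]'
python3 - <<'E'
import numpy as np
a=np.deg2rad(99.55); c=np.array([449.3,.6]); R=np.array([[np.cos(a),-np.sin(a)],[np.sin(a),np.cos(a)]])
for s in (2.8,): print(a,'dark',c+R@[-23-s,-6-s],'red',c+R@[23+s,6+s])
E
python3 plan.py 440 20 240 1.7375
```

```text
tool_pos: [449.6, 163.9, 188.5]
contact_force: [-1.0, -0.0, -0.4]
finger_force: 0.0
tool_pos: [449.2, 163.8, 187.9]
tcp_rot: [-3.141, 0.001, -2.234]
contact_force: [-0.6, 0.1, 4.2]
grip_width: 9.6
finger_force: 30.0
time: 19.82
tool_pos: [449.7, 163.9, 239.1]
tcp_rot: [-3.139, 0.003, -2.234]
contact_force: [0.6, -0.3, -0.5]
grip_width: 9.4
finger_force: 30.0
1.737475270360355 dark [462.25847509 -23.38245032] red [436.34152491  24.58245032]
shift 119.3 -81.0 -0.9 turn 2.311 (q6 -2.29) rows 2.3075976520248376 12.294628669185602 grip 9.396530014130342 t 19.825
```

```bash
python3 shift.py '[[0,0,0,0,0.18],[0,0,0,0,0.37],[0,0,0,0,0.56],[0,0,0,0,0.74],[0,0,0,0,0.93]]' |grep -E "rot"
python3 shift.py '[[0,0,0,0,0.18],[0,0,0,0,0.37],[0,0,0,0,0.56],[0,0,0,0,0.74],[0,0,0,0,0.93]]' |grep -E "rot"
python3 shift.py '[[0,0,0,0,0.18],[0,0,0,0,0.36],[0,0,0,0,0.451],[0,0,0,0,0.451]]' |grep -E "rot|wid"
python3 plan.py 436.5 24.5 240 1.7375
```

```text
tcp_rot: [-3.141, -0.002, 3.115]
tcp_rot: [-3.14, -0.001, 2.188]
tcp_rot: [-3.14, -0.0, 1.744]
grip_width: 9.8
shift -135.0 -36.1 -3.4 turn 0.006 (q6 0.02) rows 2.236416135084723 0.03283187178269126 grip 9.752644363371482 t 21.575
```

```bash
python3 shift.py '[[0,-45,-12,0,0],[0,-90,-24,0,0],[0,-135,-36.1,0,0.006],[0,-135,-36.1,0,0.006],[0,-135,-36.1,0,0.006]]' |grep -E "pos|rot"
python3 plan.py 436.5 24.5 192.5 1.7375
python3 - <<'E'
from h import *
c=cap('wrist'); save(c,'w6.png')
c=cap('scene')
P,q=wrect(c,masks(c,'yellow',proj(c,(449,0,12)),50),12); print(q)
E
```

```text
tool_pos: [436.6, 24.7, 237.2]
tcp_rot: [-3.141, -0.0, 1.737]
shift -0.1 -0.1 44.7 turn -0.000 (q6 -0.29) rows 0.7156223807639059 0.0017292136134436779 grip 9.36646783507345 t 22.2
((451.14813232421875, 0.8980865478515625), (97.92283630371094, 127.25210571289062), 9.549941062927246)
```

View pics/w6.png

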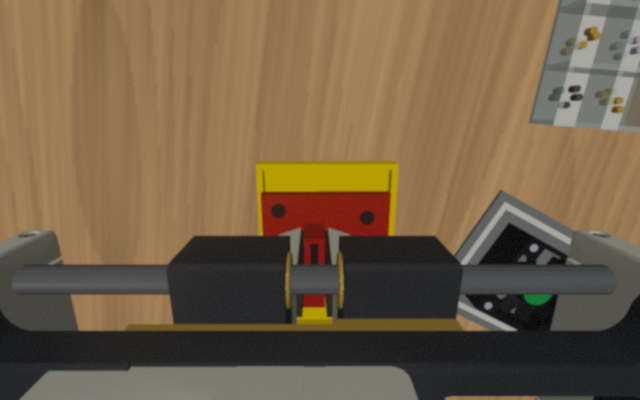

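The red plate (u 262–390, top edge v≈192) is parallel to the tray's walls (u 256–398). I'll check its position by ray casting before lowering.

Run:
```python
from h import *
c=cap('wrist'); a=1.7375; C=np.array([449.3,.6]); R=np.array([[np.cos(a),np.sin(a)],[-np.sin(a),np.cos(a)]])
h,s,v,m=roi(c,(326,215),60); q=(((h<8)|(h>172))&(s>150)&m); ys,xs=np.nonzero(q)
u=np.nonzero(q[205])[0]; print(xs.min(),xs.max(),ys.min(),u.min(),u.max())
for p in((u.min(),205),(u.max()+1,205),(326,ys.min())): print('red',R@(ray(c,p,55)[:2]-C))
for p in((256,162),(398,162)): print('tray',R@(ray(c,p,12)[:2]-C))
```

```text
266 385 193 266 385
red [47.60394087 34.43246212]
red [ 47.67039448 -29.23482147]
red [54.23206748  2.66276598]
tray [63.32041334 46.50221575]
tray [ 63.40239727 -45.22844782]
```

```bash
python3 shift.py '[[0,0,0,25,0],[0,0,0,40,0],[0,0,0,44,0],[0,0,0,44,0]]' |grep -E "pos|for"
python3 shift.py '[[0,0,0,1.5,0],[0,0,0,1.5,0]]' |grep -E "pos|for"
python3 shift.py '[[0,0,0,1,0],[0,0,0,1,0],[22,0,0,1,0],[22,0,0,1,0],[22,0,0,-3,0]]' |grep -E "pos|for|wid"
python3 shift.py '[[22,0,0,-25,0],[22,0,0,-50,0],[40,0,0,-50,0]]' |grep -E "pos|for|wid"
python3 plan.py 441.7 331.5 250 0.916
```

```text
tool_pos: [436.8, 25.1, 193.6]
contact_force: [0.4, -0.2, -1.2]
finger_force: 30.0
tool_pos: [436.8, 24.6, 192.4]
contact_force: [-0.1, 0.2, -0.0]
finger_force: 30.0
tool_pos: [436.6, 24.6, 194.9]
contact_force: [-0.5, 0.7, -0.4]
grip_width: 21.7
finger_force: 0.0
tool_pos: [437.2, 24.5, 246.4]
contact_force: [-0.3, 0.2, -0.2]
grip_width: 28.1
finger_force: 0.0
shift 302.0 55.1 -3.6 turn 0.821 (q6 -0.29) rows 4.9122045973465 4.366110685036153 grip 28.133884934478413 t 24.1
```

```bash
python3 shift.py '[[40,60,11,0,0.16],[40,120,22,0,0.33],[40,180,33,0,0.5],[40,240,44,0,0.66],[40,302,55.1,-3,0.821]]' |grep -E "pos|rot"
python3 shift.py '[[40,0,0,0,0],[40,0,0,0,0]]' |grep -E "pos|rot"
python3 plan.py 441.7 331.5 187 0.916
python3 - <<'E'
from h import *
c=cap('wrist'); save(c,'w7.png')
E
```

```text
tool_pos: [440.9, 301.2, 245.8]
tcp_rot: [-3.141, 0.001, 0.929]
tool_pos: [440.8, 299.3, 245.9]
tcp_rot: [-3.141, 0.002, 0.937]
shift 26.5 -18.4 58.9 turn 0.021 (q6 1.09) rows 1.0740022904547477 0.10932089543868914 grip 39.97217311128847 t 24.975
```

View pics/w7.png

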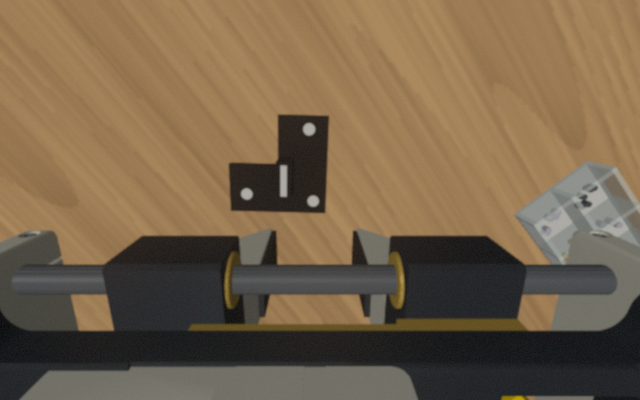

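The dark tab's white stripe is at (284,181), parallel to the pads. The last move stopped short, so I'll locate the stripe by ray.

Run:
```python
from h import *
c=cap('wrist')
h,s,v,m=roi(c,(284,181),22); q=((v>110)&(s<60)&m); n,l,st,ce=cv2.connectedComponentsWithStats(q.astype(np.uint8))
for i in range(1,n):
  if st[i,4]>30: print(st[i],ce[i],ray(c,ce[i],28))
P,q=wrect(c,masks(c,'dark',(280,165),58),6); B=cv2.boxPoints(q); d=[np.linalg.norm(P-p,axis=1).min() for p in B]; i=int(np.argmax(d)); f=B[i];g=B[(i+2)%4]
print(q,'yaw',np.arctan2(*(f-g)[::-1])-np.pi/4,'org',g+28*2**.5*(f-g)/np.linalg.norm(f-g))
```

```text
[279 165   7  32 221] [282.00904977 180.28959276] [440.06659178 331.46312539  28.        ]
((439.21002197265625, 339.9773864746094), (67.18570709228516, 66.99240112304688), 52.026248931884766) yaw 0.9065886 org [440.15796 332.19373]
```

```bash
python3 plan.py 440.3 331.8 187 0.908
```

```text
shift 26.3 -20.6 59.4 turn 0.026 (q6 1.09) rows 1.089771043041169 0.1386089294232014 grip 40.20248424241461 t 25.075
```

```bash
python3 shift.py '[[40,26.3,-20.6,0,0.026],[40,26.3,-20.6,0,0.026],[40,26.3,-20.6,30,0.026],[40,26.3,-20.6,56,0.026],[40,26.3,-20.6,59,0.026]]' |grep -E "pos|for"
python3 shift.py '[[40,0,0,0,0],[0,0,0,0,0],[0,0,0,0,0],[0,0,0,0,0],[0,0,0,0,0]]' |tail -5
python3 shift.py '[[0,0,0,-20,0],[0,0,0,-50,0],[0,0,0,-50,0],[0,0,0,-50,0]]'
python3 plan.py 462.3 -23.4 240 1.7375
```

```text
tool_pos: [440.1, 331.3, 186.4]
contact_force: [0.0, -0.8, 0.4]
finger_force: 0.0
tool_pos: [440.4, 333.0, 188.3]
tcp_rot: [3.141, -0.001, 0.909]
contact_force: [0.4, -0.9, 2.3]
grip_width: 9.7
finger_force: 30.0
time: 26.82
tool_pos: [440.1, 332.8, 237.3]
tcp_rot: [-3.141, 0.001, 0.908]
contact_force: [0.5, -1.2, -1.2]
grip_width: 9.8
finger_force: 30.0
shift -267.2 236.6 -2.7 turn -0.829 (q6 1.17) rows 5.710089027156538 4.4098070626436545 grip 9.820417706685886 t 26.825
```

```bash
python3 shift.py '[[0,-45,40,0,-0.16],[0,-90,80,0,-0.33],[0,-135,120,0,-0.5],[0,-180,160,0,-0.66],[0,-220,195,0,-0.829]]' |grep -E "pos|rot"
python3 shift.py '[[0,0,0,0,0],[0,0,0,0,0]]' |grep -E "pos|rot"
python3 plan.py 462.3 -23.4 240 1.7375
```

```text
tool_pos: [458.4, 48.5, 236.9]
tcp_rot: [-3.14, -0.0, 1.712]
tool_pos: [458.5, 50.3, 237.2]
tcp_rot: [-3.14, -0.001, 1.705]
shift -73.5 -6.1 -2.8 turn -0.033 (q6 -0.19) rows 1.1815625645589063 0.17416859415460903 grip 9.642281195976057 t 27.7
```

```bash
python3 shift.py '[[0,-40,-3,0,-0.033],[0,-73.5,-6,0,-0.033],[0,-73.5,-6,0,-0.033],[0,-73.5,-6,0,-0.033]]' |grep -E "pos|rot"
python3 plan.py 462.3 -23.4 193 1.7375
python3 - <<'E'
from h import *
c=cap('wrist'); save(c,'w8.png')
E
```

```text
tool_pos: [462.7, -22.1, 237.6]
tcp_rot: [-3.141, -0.001, 1.741]
shift -1.2 -0.6 44.6 turn 0.003 (q6 -0.38) rows 0.7143703045426285 0.016987621257410986 grip 9.871606791924261 t 28.2
```

View pics/w8.png

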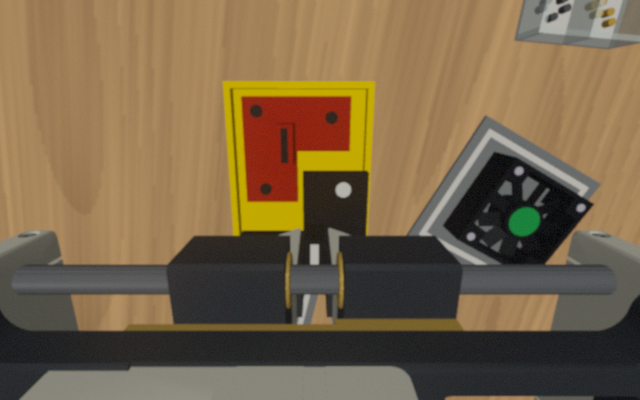

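The red bracket lies flat in the tray: outer edges u 242 and 350, v 97 and 201, inner edges u 298 and v 151. The held dark arm spans u 303–367 with its end at v 171. Next I check clearances in the tray frame.

Run:
```python
from h import *
c=cap('wrist'); a=1.7375; C=np.array([449.3,.6]); R=np.array([[np.cos(a),np.sin(a)],[-np.sin(a),np.cos(a)]])
np.set_printoptions(precision=1,suppress=True)
for n,z,ps in(('red',10,((242,97),(350,97),(246,201),(297,201),(298,151))),('dark',55.5,((303,171),(367,171))),('tray',12,((224,82),(375,82)))):
    for p in ps: print(n,R@(ray(c,p,z)[:2]-C))
```

```text
red [52.5 36.1]
red [ 52.7 -30.8]
red [-14.8  37.3]
red [-14.6   2.8]
red [19.1  1.8]
dark [15. -3.]
dark [ 15.1 -36. ]
tray [61.1 46.1]
tray [ 61.4 -45.4]
```

Gaps of about 5 mm on both sides, so I'll lower it.

```bash
python3 shift.py '[[0,-0.8,-0.3,25,0],[0,-0.8,-0.3,40,0],[0,-0.8,-0.3,44,0],[0,-0.8,-0.3,44,0]]' |grep -E "pos|for"
python3 shift.py '[[0,0,0,1.3,0],[0,0,0,1.3,0],[0,0,0,1.3,0]]' |grep -E "pos|for"
```

```text
tool_pos: [462.8, -23.7, 194.0]
contact_force: [0.4, 0.1, -0.4]
finger_force: 30.0
tool_pos: [462.8, -24.2, 192.9]
contact_force: [0.7, 0.2, -1.2]
finger_force: 30.0
```

```bash
python3 shift.py '[[0,0,0,1.3,0],[0,0,0,1.3,0],[22,0,0,1.3,0],[22,0,0,1.3,0],[22,0,0,-3,0]]' |grep -E "pos|for|wid"
python3 shift.py '[[22,0,0,-30,0],[22,0,0,-60,0],[22,-20,0,-100,0],[22,-60,0,-140,0],[22,-110,0,-150,0]]' |grep -E "pos|for|wid"
python3 shift.py '[[22,-50,50,0,0],[22,-100,50,0,0],[22,-150,50,0,0],[22,-150,50,0,0],[22,-150,50,0,0]]' |grep -E "pos|for|wid"
python3 - <<'E'
from h import *
for n in('top','scene'):
    c=cap(n); save(c,n+'9.png',1.25); np.savez('/tmp/'+n+'9.npz',**c)
c=dict(np.load('/tmp/top9.npz')); a=cv2.resize(c['color'][150:275,215:510],(800,339),interpolation=3)
s=dict(np.load('/tmp/scene9.npz')); b=cv2.resize(s['color'][110:270,210:420],(330,251),interpolation=3)
cv2.imwrite('pics/end.png',np.vstack([a,np.pad(b,((0,0),(0,470),(0,0)))])[:,:,::-1])
for c,n in((c,'top'),(s,'scene')):
    P,q=wrect(c,masks(c,'green',proj(c,(591,2,28)),30),28); print(n,'fan',mid(P))
    P,q=wrect(c,masks(c,'copper',proj(c,(441,-334,31)),12),31); print('hs',mid(P))
    P,q=wrect(c,masks(c,'metal',proj(c,(591,161,23)),40),23); print('box',mid(P))
    h,sa,v,m=roi(c,proj(c,(438,-159,11)),50); k=(((h>95)&(h<125)&(sa>100)&m)).astype(np.uint8)
    cs,_=cv2.findContours(k,0,1); P,q=wrect(c,max(cs,key=cv2.contourArea)[:,0].astype(float),11); print('mem',q)
E
```

```text
tool_pos: [462.6, -24.2, 195.5]
contact_force: [-0.6, -0.5, -0.7]
grip_width: 22.0
finger_force: 0.0
tool_pos: [481.7, -133.3, 348.8]
contact_force: [0.6, 0.4, -0.4]
grip_width: 22.1
finger_force: 0.0
tool_pos: [555.5, -271.7, 345.3]
contact_force: [0.4, 0.4, -0.6]
grip_width: 22.3
finger_force: 0.0
top fan (591.2869078587535, 2.66017538150051)
hs (440.8809247333954, -335.90777846462856)
box (588.5042116412566, 160.63344021035283)
mem ((440.8052673339844, -158.89019775390625), (130.06475830078125, 24.467037200927734), 86.64812469482422)
scene fan (591.3201321600831, 2.822614469588752)
hs (439.34717471248445, -336.1570736173403)
box (594.393131343583, 161.99172221200888)
mem ((442.271728515625, -157.63287353515625), (134.4732208251953, 27.6252384185791), 86.44725799560547)
```

View pics/end.png

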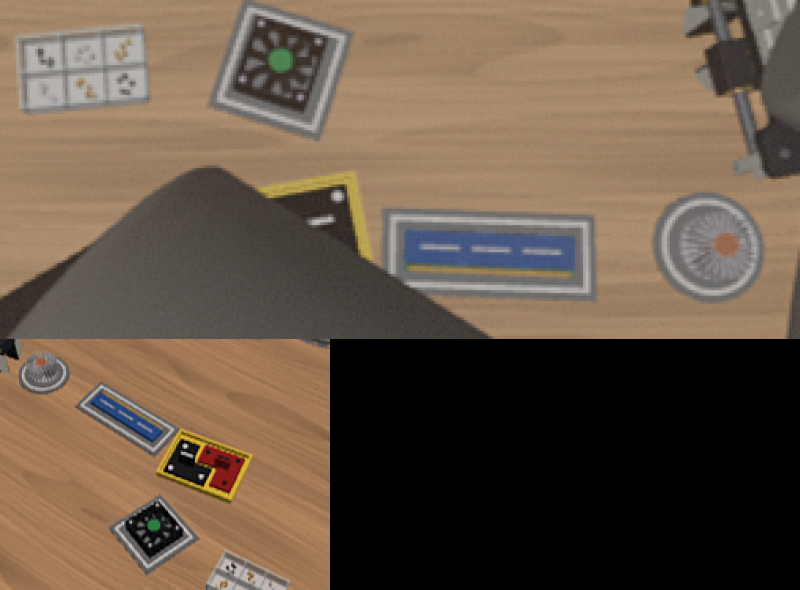

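Everything is in place. The fan, memory and heatsink are inside their outlines, and both brackets are nested with yellow floor visible between them. The box hasn't moved. Handing in.

```bash
python3 -c "
from plant import bot
print(bot.close_job())"
```

```text
the job is handed in; nothing more can be done
None
```

The job is handed in, with no verdict returned: in the last pictures the fan, heatsink and memory lie inside their outlines, both brackets are nested in the tray, and the screw box has not moved.

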